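# Make up two board kits and clear the spent stock tray

## Task

Make up the two board kits: the green board's tray gets the finned heat sink in its middle bay and the orange dropper bottle from the fuller stock tray in its narrow end bay; the blue board's tray gets the black USB adapter in its middle bay. Fill the cell that the orange bottle left with the lone blue bottle from the other stock tray, and seat that emptied tray in the rim on top of the stack of empty ones. All ends flat or upright in its place, and no bottle may be laid over on the way.

Things in the scene. Friction and masses are not known exactly. Their poses are not given: they have to be found in the camera images.
- heat_sink: Black finned heat sink, 45 x 45 x 22 mm high, about 60 g, lying loose on the desk with its fins up (and to be set down so). Origin: centre of its underside; x and y along its sides, z up. May be held across either pair of sides.
- adapter: Black USB programming adapter lying flat on the desk, 68 mm long (x), 30 mm wide (y), 12 mm high, about 20 g. Origin: centre of its underside. Its case reaches from x = -34 to +21 mm; the small metal plug, 12 mm wide, from x = +21 to +34 mm. Hold it across its 30 mm width on the case (case middle at x = -6 mm).
- amber_bottle: Orange (amber) dropper bottle with black cap, standing in the middle cell of the fuller stock tray between two blue bottles. Round body 25 mm in diameter and 40 mm high, cap and tip above it to 56 mm; about 20 g. Origin: centre of its underside; z up along the bottle. Hold the body.
- blue_bottle: Blue dropper bottle with blue cap that stands alone in an end cell of the almost empty stock tray. Round body 23 mm in diameter and 36 mm high, cap and tip above it to 51 mm; about 20 g. Origin: centre of its underside; z up along the bottle. Hold the body.
- spent_tray: Almost empty stock tray, loose, grey-blue, 80 g: 129 (y) x 45 (x) x 24 mm, walls 2.5. Origin: underside centre. Three 40 mm cells at y = -42, 0, +42, floor 6 mm up; the lone blue bottle is at +42. Below a shoulder 5 mm up, a foot (36 x 120 mm, tapering to 30 x 114) drops into the open rim (40 x 124 mm inside, dividers 6 mm below it) of an equal tray. Hold it across its width at mid-length.
- stock_tray: The fuller stock tray, fixed, same shape, size and axes as spent_tray (origin: underside centre; y along the row of cells; cell floor 6 mm up, rim 24 mm up). Two blue bottles like blue_bottle stand fixed in the cells at y = -42 and +42 mm and stay; the middle cell (y = 0) holds the orange bottle at the start and must hold blue_bottle at the end.
- empties: Stack of two empty trays of the same kind, nested, fixed to the desk, 43 mm high to the upper rim. Origin: centre of the underside of the lower tray; y along the trays' length, x across. A third tray, fully seated, has its underside 38 mm above this origin (its foot 5 mm inside the rim); it may be put on either way round.
- kit_green: Kit tray with the green circuit board, fixed: dark grey, 105 (x) x 209 (y) mm, walls 12 mm high, pink floor 2.5 mm above the underside. Origin: underside centre. Three bays along y, each 100 mm long in x: board bay y = +26 to +102 (green board fixed in it, 20 mm high), middle bay y = -56 to +24 (centre -16), narrow end bay y = -102 to -58 (centre -80).
- kit_blue: Kit tray with the blue circuit board, fixed to the desk: the same tray with the same axes and bays as kit_green; the blue board lies fixed in the board bay and a black ground clip (45 mm long, 16 mm high) lies fixed in the narrow end bay; both stay.

How it is judged:
By the outcome, as a careful person would: the job done as asked, in the order asked, and still so for the second after the job is handed in, with the robot touching nothing.
It also fails if it takes over 120 s, if anything falls off the work surface, if the arm or the gripper's body presses on something with over 40 N, if the wrist force passes 120 N, or if a joint passes its speed limit or range.

## Robot

A 7-joint arm with a two-finger parallel gripper is mounted at the origin on a cart in front of the work surface, level with it; the furniture and walls round the work are solid. World frame = base frame: x ahead of the robot, y to its left, z up, the work surface at z = 0. Lengths are in mm, angles in rad, forces in N, time in s.
With the tool pointing down it reaches from about 400 to 900 mm from the base axis. Payload 5.5 kg.
Tool frame: the origin (TCP) lies at the very end of the fingers, on their centre line; the grasp point (between the pads) lies 19 mm behind it; z points along the fingers, x is the direction in which the jaws open and shut, and the axes are right-handed (so a half turn about z gives the same grasp; the last joint's range is limited). The gripper opens to 85 mm and grips with 20 to 120 N. Pads are 22 mm wide; open, the fingers measure 114 mm over their backs; the gripper's body (76 mm by 85 mm) begins 54 mm behind the grasp point. The pads swing forward as they close: fully open they stand 13 mm farther back than shut.
Start: joints at [-0.914, 0.501, -0.427, 1.55, 0.221, 1.138, -0.21], TCP at [249.368, 600.263, 231.31] pointing down, gripper open.
Joint ranges: [-2.88, 2.88], [-0.31, 2.03], [-1.54, 1.56], [0.2, 2.42], [-1.41, 4.55], [0.19, 2.02], [-2.57, 2.57]. Speed limits (rad/s): [2.57, 2.57, 3.14, 3.14, 3.14, 3.14, 3.14].

## Interface

Orientations are given as a rotation vector (axis times angle).
In Python, from station import ctrl gives the robot as it stands.
- The arm moves only by the shell command python3 -m creep 'ROWS' [FORCE]. ROWS is JSON, a list that holds one entry, the list of rows, each a list of 5 numbers: the closure, from -1 (fully open) to 1 (shut), then the shift along the tool's x, y, z each as a share of 0.15 m, from -1 to 1, then the turn about the tool's z as a share of 60 degrees, from -1 to 1. In form: [[[gripper, dx, dy, dz, roll], ...]]. A call has 1 to 20 rows; each row shifts and turns the commanded pose from where the row before left it, along the tool's axes as they then stand; what a row does not reach is not made up. A row lasts 1/10 s, in which the tool goes at most 50 mm and 8.59 degrees, less where a joint would pass 70% of its speed; a pose out of reach is approached as far as the arm can. A call with a number of a shift or a turn outside -1 to 1 is refused whole. A call with a gripper value outside its range is refused whole. The fingers move at their own pace and stop on an object; FORCE is the grip in N (left out, the last holds). Time passes only in rows, so rows that do not move let the fingers close. It gives the time, the measured TCP pose, the force and the opening at its end, in the units of the state.
- ctrl.sense(): the state, without advancing time (a new reading comes with each control period).
- ctrl.capture(name): name is "side" or "top"; returns a dict with "img" (400x640x3 uint8, blue, green, red), "K" (3x3 intrinsics, pixels), "extrinsics" (4x4, takes a point from camera to world coordinates). Camera axes: x right, y down, z forward; pixel columns grow to the right and rows downward; lengths in mm; the calibration is good to about 2 mm. A picture is of the moment at which its call begins. There is no depth.
- ctrl.finish_job(): hands the job in, once; it reports no verdict.
Trained networks look in a picture, given as the dict that the camera call returned (one of the last four; its "shot" number tells which), for a name from the list of things; names that differ only in an ending like _2 or _b are one class to them, and where a whole thing is asked for, a point or a joint stands for the part that bears it (a point fixed in the world has none). Each returns a list of dicts, best first, with "p" (0 to 1); they miss things now and then, are a little off and sometimes report something else, mostly with a low value. They report only what shows in the picture. A call takes as long as a camera call.
- ctrl.search_frame(picture, query): "rect" ([left, top, width, height] in pixels, round what is visible of it).
The state is a dict: "time": time; "joint_positions": joint angles; "dq": joint speeds; "effort": joint torques, N m; "ee_pos": TCP position; "eef_rot": TCP orientation; "wrist_force": force on the tool from outside, world axes, zero at the start; "wrist_torque": the same for the moment, N m; "gripper_width": finger opening in mm.
Only numpy, scipy, OpenCV 4.12 (cv2) and the standard library are available. Lean on these libraries where they do the work, as an engineer would, in place of code of your own. Each camera call takes 0.05 s, during which the arm holds its last target. There are 200 camera calls.

## Working session

There is one attempt and no reset: what is moved stays moved. The work goes in short steps, Python scripts to look and compute and a shell command to move; the robot and the scene stay as the last step left them, time stands still between calls to the robot, and variables do not carry over. Pictures are saved under pics/ and viewed, on a budget of 14 in all, crops included, one or two more only if the job needs it, and the job is handed in when it is done.

```bash
ls; mkdir -p pics; cat > h.py <<'E'
import numpy as np, cv2
from station import ctrl
from scipy.spatial.transform import Rotation as R
def ray(p,u,v):
    K=np.array(p['K']);T=np.array(p['extrinsics'])
    d=T[:3,:3]@np.linalg.inv(K)@[u,v,1]; return T[:3,3],d
def at(p,u,v,z):
    o,d=ray(p,u,v); return (o+d*(z-o[2])/d[2])[:2]
def proj(p,X):
    K=np.array(p['K']);T=np.linalg.inv(np.array(p['extrinsics']))
    X=np.atleast_2d(X); c=(T[:3,:3]@X.T).T+T[:3,3]; q=(K@c.T).T; return q[:,:2]/q[:,2:]
E
python3 - <<'E'
from h import *
s=ctrl.sense(); print({k:np.round(v,3) for k,v in s.items()}); print(R.from_rotvec(s['eef_rot']).as_matrix().round(3))
for n in ['top','side']:
    p=ctrl.capture(n); cv2.imwrite(f'pics/{n}0.png',p['img']); print(n,np.round(p['extrinsics'],3).tolist(),np.round(p['K'],1).tolist())
    for q in 'heat_sink adapter amber_bottle blue_bottle spent_tray stock_tray empties kit_green kit_blue'.split():
        print(q,[(np.round(d['rect']).tolist(),round(d['p'],2)) for d in ctrl.search_frame(p,q)[:3]])
E
```

```text
pics
{'time': np.float64(0.0), 'joint_positions': array([-0.914,  0.502, -0.427,  1.551,  0.221,  1.138, -0.21 ]), 'dq': array([-0.001,  0.001,  0.   ,  0.   ,  0.   ,  0.002,  0.002]), 'effort': array([-2.0000e-03, -5.6951e+01, -5.8170e+00, -2.8094e+01,  1.1000e-02,
        1.2000e-02,  0.0000e+00]), 'ee_pos': array([249.176, 599.588, 230.251]), 'eef_rot': array([ 2.612,  1.743, -0.003]), 'wrist_force': array([0.876, 0.233, 0.194]), 'wrist_torque': array([ 0.024, -0.006, -0.064]), 'gripper_width': np.float64(85.569)}
[[ 0.384  0.923 -0.001]
 [ 0.923 -0.384 -0.002]
 [-0.002 -0.    -1.   ]]
top [[-0.029, -0.976, 0.214, 270.16], [-1.0, 0.027, -0.011, -21.924], [0.005, -0.214, -0.977, 1135.555], [0.0, 0.0, 0.0, 1.0]] [[406.9, 0.0, 315.6], [0.0, 406.9, 202.6], [0.0, 0.0, 1.0]]
heat_sink [([432.0, 177.0, 10.0, 19.0], 0.81)]
adapter [([398.0, 205.0, 21.0, 21.0], 0.73)]
amber_bottle [([184.0, 227.0, 14.0, 9.0], 0.42), ([240.0, 224.0, 12.0, 10.0], 0.25)]
blue_bottle [([245.0, 227.0, 8.0, 9.0], 0.54)]
spent_tray [([233.0, 218.0, 50.0, 22.0], 0.93)]
stock_tray [([172.0, 213.0, 45.0, 31.0], 0.9
[... 160 characters left out ...]
, 25.0], 0.49)]
side [[0.853, -0.342, 0.394, 66.253], [-0.522, -0.527, 0.671, -804.68], [-0.022, -0.778, -0.628, 733.726], [0.0, 0.0, 0.0, 1.0]] [[454.8, 0.0, 317.4], [0.0, 454.8, 202.1], [0.0, 0.0, 1.0]]
heat_sink [([404.0, 271.0, 30.0, 28.0], 0.56)]
adapter [([354.0, 264.0, 19.0, 26.0], 0.66)]
amber_bottle [([278.0, 192.0, 45.0, 47.0], 0.72), ([234.0, 139.0, 6.0, 14.0], 0.69)]
blue_bottle [([220.0, 131.0, 38.0, 33.0], 0.55), ([307.0, 164.0, 80.0, 58.0], 0.16)]
spent_tray [([248.0, 164.0, 34.0, 37.0], 0.65)]
stock_tray [([218.0, 134.0, 41.0, 30.0], 0.58)]
empties [([282.0, 194.0, 41.0, 46.0], 0.83)]
kit_green [([251.0, 129.0, 73.0, 40.0], 0.68)]
kit_blue [([306.0, 165.0, 81.0, 56.0], 0.69)]
```

```bash
python3 - <<'E'
import cv2
a=cv2.imread('pics/top0.png')[140:260,160:460]; cv2.imwrite('pics/t1.png',cv2.resize(a[:,:150],None,fx=5,fy=5,interpolation=cv2.INTER_CUBIC)); cv2.imwrite('pics/t2.png',cv2.resize(a[:,140:],None,fx=5,fy=5,interpolation=cv2.INTER_CUBIC))
b=cv2.imread('pics/side0.png')[110:310,200:450]; cv2.imwrite('pics/s1.png',cv2.resize(b,None,fx=3,fy=3,interpolation=cv2.INTER_CUBIC))
E
```

```text
(no output)
```

View pics/t1.png

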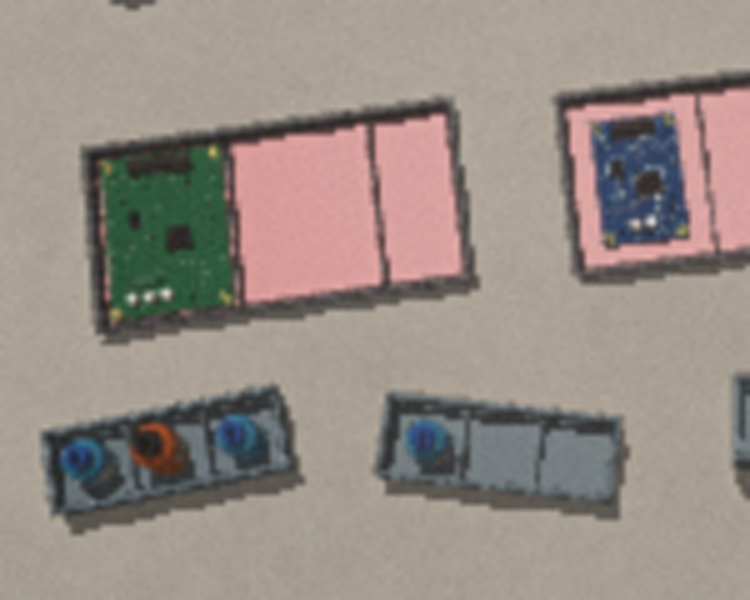

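View pics/t2.png

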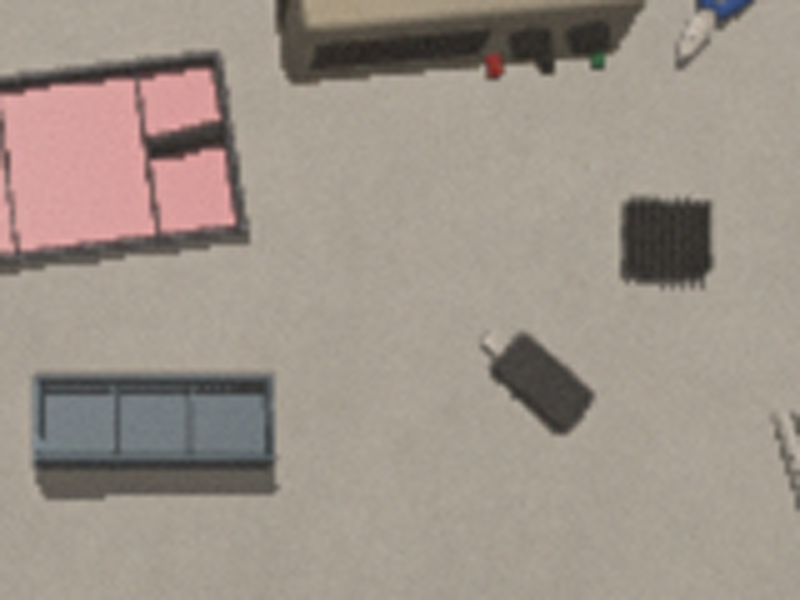

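View pics/s1.png

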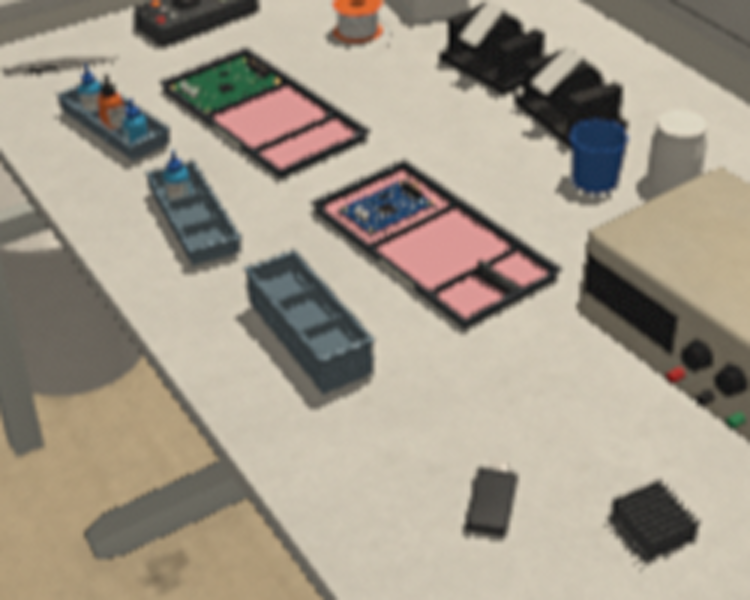

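```bash
cat > fit.py <<'E'
from h import *
from scipy.optimize import minimize
def box(x0,x1,y0,y1,z0,z1): return np.array([[x,y,z] for x in(x0,x1) for y in(y0,y1) for z in(z0,z1)],float)
def cyl(y,r,z0,z1): return np.array([[r*np.cos(t),y+r*np.sin(t),z] for t in np.arange(0,6.3,.5) for z in(z0,z1)])
def tray(h,bs): 
    P=[box(-22.5,22.5,-64.5,64.5,5,h),box(-16,16,-58,58,0,5)]
    for y in bs: P+=[cyl(y,11.5,6,42),cyl(y,5,42,57)]
    return P
M={'stock_tray':(tray(24,[-42,42,0]),'tray',.19,(180,228)),'spent_tray':(tray(24,[42]),'tray',-.1,(258,229)),'empties':(tray(43,[]),'tray',0,(330,223)),
'kit_green':([box(-50,50,-56,24,2.5,2.5),box(-50,50,-102,-58,2.5,2.5)],'pink',.13,(214,183)),
'kit_blue':([box(-50,50,-56,24,2.5,2.5)],'pink',.09,(310,175)),
'heat_sink':([box(-22.5,22.5,-22.5,22.5,0,22)],'dark',0,(433,188)),
'adapter':([box(-34,21,-15,15,0,12)],'dark',.94,(408,217))}
def mask(img,kind):
    b,g,r=[c.astype(int) for c in cv2.split(img)]
    if kind=='tray': m=((b-r>3)|(r-b>70))
    elif kind=='pink': m=(r-g>35)&(b-g>5)
    else: m=np.maximum(np.maximum(b,g),r)<85
    return m.astype(np.uint8)
S=4
def fit(name,pics,guess):
    P,kind,yaw,_=M[name]
    def polys(p,q):
        c,s=np.cos(q[2]),np.sin(q[2]);out=[]
        for B in P:
            X=B@np.array([[c,-s,0],[s,c,0],[0,0,1]]).T+[q[0],q[1],0]
            out.append(cv2.convexHull(proj(p,X).astype(np.float32))[:,0])
        return out
    ctx=[]
    for p in pics:
        a=np.vstack(polys(p,guess)); lo=np.floor(a.min(0)-14).astype(int);hi=np.ceil(a.max(0)+14).astype(int)
        lo=np.maximum(lo,0)
        im=cv2.resize(p['img'][lo[1]:hi[1],lo[0]:hi[0]],None,fx=S,fy=S,interpolation=cv2.INTER_LINEAR)
        m=mask(im,kind)
        g=np.zeros_like(m)
        for h in polys(p,guess): cv2.fillConvexPoly(g,np.int32((h-lo)*S),1)
        g=cv2.dilate(g,np.ones((S*12,)*2)) 
        ctx.append((p,lo,m&g))
    def cost(q):
        t=0
        for p,lo,m in ctx:
            r=np.zeros_like(m)
            for h in polys(p,q): cv2.fillConvexPoly(r,np.int32(((h-lo+.5)*S-.5)*16),1,shift=4)
            t+=1-(r&m).sum()/max(1,(r|m).sum())
        return t/len(ctx)
    sim=np.array([guess,guess+[12,0,0],guess+[0,12,0],guess+[0,0,.12]])
    r=minimize(cost,guess,method='Nelder-Mead',options=dict(initial_simplex=sim,xatol=.05,fatol=1e-4))
    return r.x,r.fun,polys
E
python3 - <<'E'
from fit import *
T=ctrl.capture('top');Sd=ctrl.capture('side')
ims=[cv2.resize(p['img'],None,fx=3,fy=3,interpolation=cv2.INTER_CUBIC) for p in (T,Sd)]
for n,(P,k,yaw,px) in M.items():
    g=np.array([*at(T,*px,10),yaw]); 
    if n=='kit_blue': g=np.array([*at(T,*px,2),yaw])
    for nm,ps in (('top',[T]),('side',[Sd]),('both',[T,Sd])):
        q,c,pl=fit(n,ps,g); print(n,nm,q.round(3),round(c,3))
    for p,im in zip((T,Sd),ims):
        for h in pl(p,q): cv2.polylines(im,[np.int32((h+.5)*3)],True,(0,0,255),1)
cv2.imwrite('pics/o1.png',ims[0][420:780,480:1280]); cv2.imwrite('pics/o2.png',ims[1][330:930,600:1350])
E
```

```text
stock_tray top [4.47801e+02 3.09652e+02 1.70000e-01] 0.36
stock_tray side [4.49650e+02 3.10565e+02 1.12000e-01] 0.317
stock_tray both [4.48161e+02 3.09823e+02 1.57000e-01] 0.345
spent_tray top [ 4.45140e+02  1.23965e+02 -1.36000e-01] 0.169
spent_tray side [ 4.47389e+02  1.26682e+02 -1.63000e-01] 0.252
spent_tray both [ 4.45592e+02  1.23445e+02 -1.42000e-01] 0.215
empties top [ 4.53837e+02 -7.25820e+01 -2.90000e-02] 0.189
empties side [ 4.54478e+02 -6.93590e+01 -6.80000e-02] 0.081
empties both [ 4.54492e+02 -7.23010e+01 -5.70000e-02] 0.14
kit_green top [5.82498e+02 2.54289e+02 1.30000e-01] 1.0
kit_green side [5.82498e+02 2.54289e+02 1.30000e-01] 1.0
kit_green both [5.82498e+02 2.54289e+02 1.30000e-01] 1.0
kit_blue top [ 6.00994e+02 -2.06510e+01  9.00000e-02] 1.0
kit_blue side [ 6.00994e+02 -2.06510e+01  9.00000e-02] 1.0
kit_blue both [ 6.00994e+02 -2.06510e+01  9.00000e-02] 1.0
heat_sink top [ 5.49580e+02 -3.70374e+02 -6.30000e-02] 0.187
heat_sink side [ 5.52536e+02 -3.71652e+02  2.50000e-02] 0.226
heat_sink both [ 5.51779e+02 -3.69477e+02 -2.80000e-02] 0.204
adapter top [ 475.055 -288.963    0.827] 0.191
adapter side [ 478.147 -287.448    0.872] 0.256
adapter both [ 476.137 -288.394    0.859] 0.228
```

View pics/o1.png

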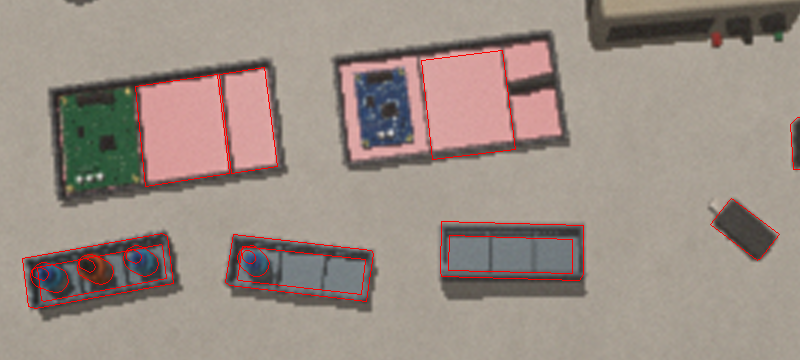

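View pics/o2.png

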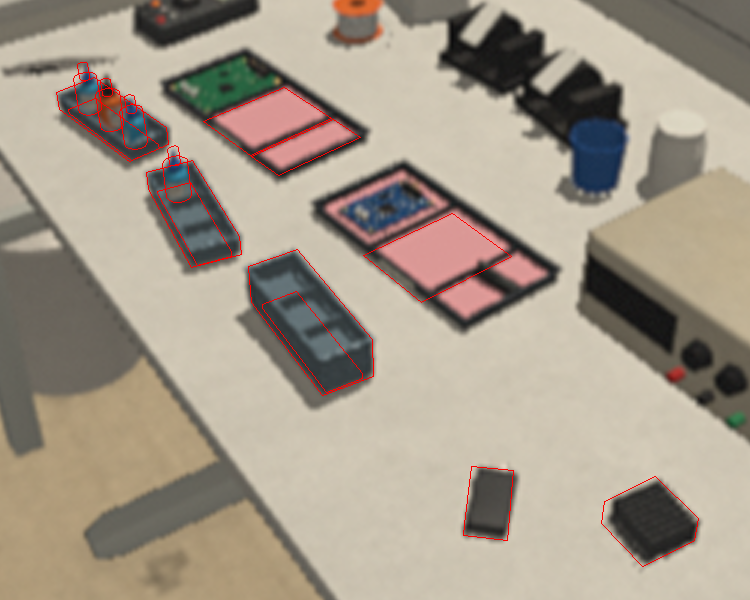

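```bash
cat > plan.py <<'E'
# python3 plan.py X Y ANGLE [Z]: distances in move units
from h import *
import sys
X,Y,A=map(float,sys.argv[1:4]); Z=float(sys.argv[4]) if len(sys.argv)>4 else None
s=ctrl.sense(); m=R.from_rotvec(s['eef_rot']).as_matrix()
a=np.arctan2(m[1,0],m[0,0]); p=s['ee_pos']
t=(a-A+np.pi/2)%np.pi-np.pi/2
d=np.array([X-p[0],Y-p[1],(Z-p[2]) if Z is not None else 0])
print('pose',p.round(1),'ang',a.round(3),'q7',round(s['joint_positions'][6],2),'w',round(float(s['gripper_width']),1),'F',np.round(s['wrist_force'],1),'t',round(float(s['time']),2))
print('roll total',round(t/np.radians(60),3),'share (0.143/row);  other way',round((t-np.sign(t)*np.pi)/np.radians(60),3))
for nm,M in (('now',m),('after roll',m@R.from_rotvec([0,0,t]).as_matrix())):
    print(nm,'shift total',((M.T@d)/150).round(3),'rows>=',np.ceil(np.linalg.norm(d)/48))
E
python3 plan.py 551 -370 -0.03
```

```text
pose [249.4 600.3 231.3] ang 1.177 q7 -0.21 w 85.7 F [ 0.2 -0.1  0.3] t 1.1
roll total 1.153 share (0.143/row);  other way -1.847
now shift total [-5.202  4.338 -0.   ] rows>= 22.0
after roll shift total [ 2.204  6.405 -0.   ] rows>= 22.0
```

```bash
python3 -m creep '[[[-1,0,0,0,0.128],[-1,0,0,0,0.128],[-1,0,0,0,0.128],[-1,0,0,0,0.128],[-1,0,0,0,0.128],[-1,0,0,0,0.128],[-1,0,0,0,0.128],[-1,0,0,0,0.128],[-1,0,0,0,0.129],[-1,0.25,0.15,0,0],[-1,0.25,0.15,0,0],[-1,0.25,0.15,0,0],[-1,0.25,0.15,0,0],[-1,0.15,0.25,0,0],[-1,0.15,0.25,0,0],[-1,0,0.3,0,0],[-1,0,0.3,0,0],[-1,0,0.3,0,0],[-1,0,0.3,0,0],[-1,0,0.3,0,0]]]' 40; python3 plan.py 551 -370 -0.03
```

```text
time: 3.1
ee_pos: [432.2, 202.8, 231.5]
eef_rot: [-3.141, 0.048, -0.001]
wrist_force: [1.3, -0.8, -0.1]
gripper_width: 85.6
pose [432.2 202.8 231.5] ang -0.03 q7 -0.53 w 85.6 F [ 1.3 -0.8 -0.1] t 3.1
roll total -0.0 share (0.143/row);  other way 3.0
now shift total [ 9.070e-01  3.793e+00 -1.000e-03] rows>= 13.0
after roll shift total [ 9.060e-01  3.793e+00 -1.000e-03] rows>= 13.0
```

```bash
python3 -m creep '[[[-1,0.06,0.22,0,0],[-1,0.06,0.22,0,0],[-1,0.06,0.22,0,0],[-1,0.06,0.22,0,0],[-1,0.06,0.22,0,0],[-1,0.06,0.22,0,0],[-1,0.06,0.22,0,0],[-1,0.06,0.22,0,0],[-1,0.06,0.22,0,0],[-1,0.06,0.22,0,0],[-1,0.06,0.22,0,0],[-1,0.06,0.22,0,0],[-1,0.06,0.22,0,0],[-1,0.06,0.22,0,0],[-1,0.06,0.22,0,0],[-1,0.06,0.22,0,0],[-1,0,0.22,0,0],[-1,0,0,0,0]]]'; python3 plan.py 551 -370 -0.03 3; python3 - <<'E'
from fit import *
def mask2(img,kind):
    b,g,r=[c.astype(int) for c in cv2.split(img)]
    return {'tray':(b-r>-4)|(r-b>70),'pink':(r-b>10)&(r-b<75)&(r-g>30),'dark':np.maximum(np.maximum(b,g),r)<85}[kind].astype(np.uint8)
import fit; fit.mask=mask2
T=ctrl.capture('top');Sd=ctrl.capture('side')
print('desk/pink/tray bgr',T['img'][240,290],T['img'][180,220],T['img'][225,330])
cv2.imwrite('pics/top2.png',T['img']);cv2.imwrite('pics/side2.png',Sd['img'])
for n,(P,k,yaw,px) in list(M.items())[:5]:
    g=np.array([*at(T,*px,10),yaw])
    for nm,ps in (('top',[T]),('side',[Sd])):
        q,c,pl=fit.fit(n,ps,g); print(n,nm,q.round(3),round(c,3))
E
```

```text
time: 4.9
ee_pos: [557.1, -367.1, 231.1]
eef_rot: [3.137, -0.058, -0.002]
wrist_force: [-0.8, -0.6, 0.1]
gripper_width: 85.5
pose [ 557.1 -367.1  231.1] ang -0.037 q7 0.62 w 85.5 F [-0.8 -0.6  0.1] t 4.9
roll total -0.007 share (0.143/row);  other way 2.993
now shift total [-0.038  0.014  1.521] rows>= 5.0
after roll shift total [-0.038  0.014  1.521] rows>= 5.0
desk/pink/tray bgr [152 162 171] [159 162 220] [129 126 116]
stock_tray top [4.46134e+02 3.19291e+02 1.78000e-01] 0.261
stock_tray side [4.49602e+02 3.08322e+02 1.49000e-01] 0.232
spent_tray top [ 4.45063e+02  1.23598e+02 -1.40000e-01] 0.019
spent_tray side [ 4.46773e+02  1.24403e+02 -1.40000e-01] 0.2
empties top [ 4.52462e+02 -7.20940e+01 -2.80000e-02] 0.019
empties side [ 4.53533e+02 -7.12650e+01 -3.50000e-02] 0.037
kit_green top [5.85774e+02 2.52701e+02 1.16000e-01] 0.061
kit_green side [5.88316e+02 2.60039e+02 1.17000e-01] 0.137
kit_blue top [ 6.07174e+02 -1.93270e+01  1.03000e-01] 0.296
kit_blue side [ 6.11036e+02 -1.41520e+01  1.65000e-01] 0.357
```

```bash
python3 -m creep '[[[-1,-0.038,0.014,0.2,0],[-1,0,0,0.25,0],[-1,0,0,0.25,0],[-1,0,0,0.25,0],[-1,0,0,0.25,0],[-1,0,0,0.15,0],[-1,0,0,0.1,0],[-1,0,0,0.06,0],[-1,0,0,0,0],[-1,0,0,0,0],[1,0,0,0,0],[1,0,0,0,0],[1,0,0,0,0],[1,0,0,0,0],[1,0,0,0,0],[1,0,0,0,0],[1,0,0,0,0],[1,0,0,0,0]]]' 40; python3 plan.py 586.5 254.5 0.116
```

```text
time: 6.8
ee_pos: [554.2, -363.0, 6.0]
eef_rot: [3.141, -0.048, 0.002]
wrist_force: [-0.5, 0.6, 5.5]
gripper_width: 44.1
pose [ 554.2 -363.     6. ] ang -0.031 q7 0.69 w 44.1 F [-0.5  0.6  5.5] t 6.8
roll total -0.14 share (0.143/row);  other way 2.86
now shift total [ 9.000e-02 -4.121e+00 -3.000e-03] rows>= 13.0
after roll shift total [ 6.900e-01 -4.064e+00 -3.000e-03] rows>= 13.0
```

```bash
python3 -m creep '[[[1,0,0,-0.1,0],[1,0,0,-0.2,0],[1,0,0,-0.25,0],[1,0,0,-0.2,-0.14],[1,0,-0.2,0,0],[1,0.05,-0.25,0,0],[1,0.05,-0.25,0,0],[1,0.05,-0.25,0,0],[1,0.05,-0.25,0,0],[1,0.05,-0.25,0,0],[1,0.05,-0.25,0,0],[1,0.05,-0.25,0,0],[1,0.05,-0.25,0,0],[1,0.05,-0.25,0,0],[1,0.05,-0.25,0,0],[1,0.05,-0.25,0,0],[1,0.05,-0.25,0,0],[1,0.05,-0.2,0,0],[1,0,0,0,0]]]'; python3 plan.py 588.4 244 0.116 8.5
```

```text
time: 8.7
ee_pos: [590.9, 162.9, 118.1]
eef_rot: [-3.132, -0.195, -0.002]
wrist_force: [-0.6, -0.1, -0.5]
gripper_width: 43.7
pose [590.9 162.9 118.1] ang 0.125 q7 -0.1 w 43.7 F [-0.6 -0.1 -0.5] t 8.7
roll total 0.008 share (0.143/row);  other way -2.992
now shift total [ 0.05  -0.536  0.733] rows>= 3.0
after roll shift total [ 0.045 -0.536  0.733] rows>= 3.0
```

```bash
python3 -m creep '[[[1,0.02,-0.2,0,0],[1,0.02,-0.2,0,0],[1,0.01,-0.136,0,0],[1,0,0,0.2,0],[1,0,0,0.2,0],[1,0,0,0.16,0],[1,0,0,0.1,0],[1,0,0,0,0],[1,0,0,0,0]]]'; python3 plan.py 588.4 244 0.116 8.5
```

```text
time: 9.6
ee_pos: [590.0, 235.8, 19.0]
eef_rot: [-3.136, -0.182, -0.001]
wrist_force: [-0.0, -0.1, -0.1]
gripper_width: 44.3
pose [590.  235.8  19. ] ang 0.116 q7 -0.21 w 44.3 F [-0.  -0.1 -0.1] t 9.6
roll total -0.0 share (0.143/row);  other way 3.0
now shift total [-0.004 -0.055  0.07 ] rows>= 1.0
after roll shift total [-0.004 -0.055  0.07 ] rows>= 1.0
```

```bash
python3 - <<'E'
from h import *
S=ctrl.capture('side');T=ctrl.capture('top')
a=cv2.resize(S['img'][90:210,220:370],None,fx=3.3,fy=3.3,interpolation=cv2.INTER_CUBIC)
b=cv2.resize(T['img'][130:250,160:270],None,fx=3.3,fy=3.3,interpolation=cv2.INTER_CUBIC)
h=min(a.shape[0],b.shape[0]); cv2.imwrite('pics/p3.png',np.hstack([b[:h,:300],a[:h,:495]]))
E
```

```text
(no output)
```

View pics/p3.png

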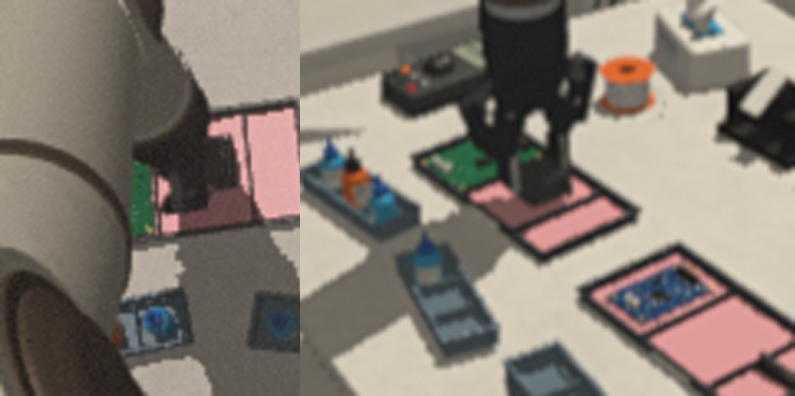

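```bash
python3 -m creep '[[[1,-0.004,-0.055,0,0],[1,0,0,0.03,0],[1,0,0,0.03,0],[1,0,0,0.01,0],[1,0,0,0,0],[1,0,0,0,0],[-0.4,0,0,0,0],[-0.4,0,0,0,0],[-0.4,0,0,0,0],[-0.4,0,0,0,0],[-0.4,0,0,-0.06,0],[-0.4,0,0,-0.2,0],[-0.4,0,0,-0.3,0],[-0.4,0,0,-0.3,0],[-0.4,0,0,0,0]]]'; python3 plan.py 447.5 310 0.16
```

```text
time: 11.2
ee_pos: [592.9, 246.0, 145.0]
eef_rot: [-3.131, -0.182, -0.019]
wrist_force: [0.6, 0.1, 0.1]
gripper_width: 59.8
pose [592.9 246.  145. ] ang 0.116 q7 -0.24 w 59.8 F [0.6 0.1 0.1] t 11.2
roll total -0.042 share (0.143/row);  other way 2.958
now shift total [-0.913 -0.536 -0.009] rows>= 4.0
after roll shift total [-0.889 -0.576 -0.009] rows>= 4.0
```

```bash
python3 - <<'E'
from fit import *
import fit
b0=ctrl.capture('top');b1=ctrl.capture('side')
T=dict(b0,img=cv2.imread('pics/top0.png'));S=dict(b1,img=cv2.imread('pics/side0.png'))
M['amber']=([cyl(0,12.5,10,46),cyl(0,5,46,56)],'o',0,0);M['blue']=([cyl(0,11.5,10,42),cyl(0,5,42,55)],'b',0,0)
def mk(img,k):
    b,g,r=[c.astype(int) for c in cv2.split(img)]
    m=((r-b>25)|(np.maximum(g,np.maximum(r,b))<60)) if k=='o' else (b-r>30)
    return m.astype(np.uint8)
fit.mask=mk
for n,g in (('amber',[447,311,0]),('blue',[451.5,165.4,0])):
    for nm,ps in (('top',[T]),('side',[S]),('both',[T,S])):
        q,c,_=fit.fit(n,ps,np.array(g,float)); print(n,nm,q[:2].round(1),round(c,3))
    P=M[n][0]
E
```

```text
amber top [447.  307.5] 0.409
amber side [449.6 309.5] 0.622
amber both [448.6 308.8] 0.518
blue top [450.6 164.4] 0.344
blue side [452.7 168.8] 0.569
blue both [451.2 164.8] 0.461
```

```bash
python3 - <<'E'
import cv2,numpy as np
a=cv2.imread('pics/side0.png')[120:180,210:270];b=cv2.imread('pics/top0.png')[205:255,165:245]
f=lambda i:cv2.resize(i,(480,480*i.shape[0]//i.shape[1]),interpolation=cv2.INTER_CUBIC)
a,b=f(a)[:300,:390],f(b)
cv2.imwrite('pics/z.png',np.hstack([a,b[:300,:400]]))
E
python3 -m creep '[[[-0.4,-0.2,-0.13,0,-0.045],[-0.4,-0.2,-0.13,0,0],[-0.4,-0.2,-0.13,0,0],[-0.4,-0.2,-0.13,0,0],[-0.4,-0.09,-0.05,0,0],[-0.4,0,0,0,0],[-0.4,0,0,0,0]]]'; python3 plan.py 448 309.5 0.165 28
```

```text
time: 12.0
ee_pos: [443.7, 307.6, 136.5]
eef_rot: [3.13, 0.256, 0.0]
wrist_force: [0.6, -0.4, 1.4]
gripper_width: 59.8
pose [443.7 307.6 136.5] ang 0.163 q7 -0.44 w 59.8 F [ 0.6 -0.4  1.4] t 12.0
roll total -0.002 share (0.143/row);  other way 2.998
now shift total [ 0.03  -0.008  0.723] rows>= 3.0
after roll shift total [ 0.03  -0.008  0.723] rows>= 3.0
```

```bash
python3 -m creep '[[[-0.4,0.03,-0.008,0.15,0],[-0.4,0,0,0.2,0],[-0.4,0,0,0.15,0],[-0.4,0,0,0.12,0],[-0.4,0,0,0.08,0],[-0.4,0,0,0.02,0],[-0.4,0,0,0,0],[-0.4,0,0,0,0]]]'; python3 plan.py 448 309.5 0.165 28; python3 - <<'E'
from h import *
S=ctrl.capture('side')
cv2.imwrite('pics/p4.png',cv2.resize(S['img'][100:190,200:340],None,fx=5,fy=5,interpolation=cv2.INTER_CUBIC))
E
```

```text
time: 12.8
ee_pos: [448.2, 310.5, 29.6]
eef_rot: [-3.131, -0.255, -0.002]
wrist_force: [-0.6, 0.3, 0.3]
gripper_width: 60.0
pose [448.2 310.5  29.6] ang 0.163 q7 -0.41 w 60.0 F [-0.6  0.3  0.3] t 12.8
roll total -0.002 share (0.143/row);  other way 2.998
now shift total [-0.002  0.006  0.01 ] rows>= 1.0
after roll shift total [-0.002  0.006  0.01 ] rows>= 1.0
```

View pics/p4.png

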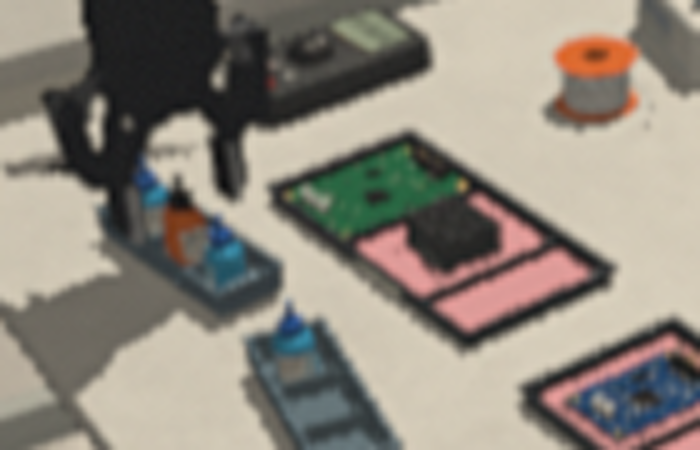

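```bash
python3 -m creep '[[[1,0,0,0.01,0],[1,0,0,0,0],[1,0,0,0,0],[1,0,0,0,0],[1,0,0,0,0],[1,0,0,0,0],[1,0,0,-0.05,0],[1,0,0,-0.15,0],[1,0,0,-0.2,0],[1,0,0,-0.1,0],[1,0,0,0,0]]]' 25; python3 plan.py 595.8 175 0.116 26
```

```text
time: 13.95
ee_pos: [448.7, 311.3, 104.7]
eef_rot: [-3.129, -0.256, -0.006]
wrist_force: [0.2, 0.6, -0.3]
gripper_width: 23.3
pose [448.7 311.3 104.7] ang 0.163 q7 -0.43 w 23.3 F [ 0.2  0.6 -0.3] t 13.95
roll total 0.045 share (0.143/row);  other way -2.955
now shift total [0.818 1.057 0.526] rows>= 5.0
after roll shift total [0.867 1.017 0.526] rows>= 5.0
```

```bash
python3 -m creep '[[[1,0.08,0.1,0,0.045],[1,0.14,0.17,0,0],[1,0.14,0.17,0,0],[1,0.14,0.17,0,0],[1,0.14,0.17,0,0],[1,0.13,0.16,0,0],[1,0.08,0.08,0,0],[1,0,0,0,0],[1,0,0,0,0]]]'; python3 plan.py 595.8 175 0.116 25; python3 - <<'E'
from h import *
S=ctrl.capture('side')
cv2.imwrite('pics/p5.png',cv2.resize(S['img'][90:190,220:360],None,fx=5,fy=5,interpolation=cv2.INTER_CUBIC))
E
```

```text
time: 14.85
ee_pos: [591.1, 174.1, 101.2]
eef_rot: [-3.136, -0.181, 0.004]
wrist_force: [-0.2, 1.3, -1.1]
gripper_width: 23.5
pose [591.1 174.1 101.2] ang 0.116 q7 -0.12 w 23.5 F [-0.2  1.3 -1.1] t 14.85
roll total -0.0 share (0.143/row);  other way 3.0
now shift total [ 0.033 -0.002  0.508] rows>= 2.0
after roll shift total [ 0.033 -0.002  0.508] rows>= 2.0
```

View pics/p5.png

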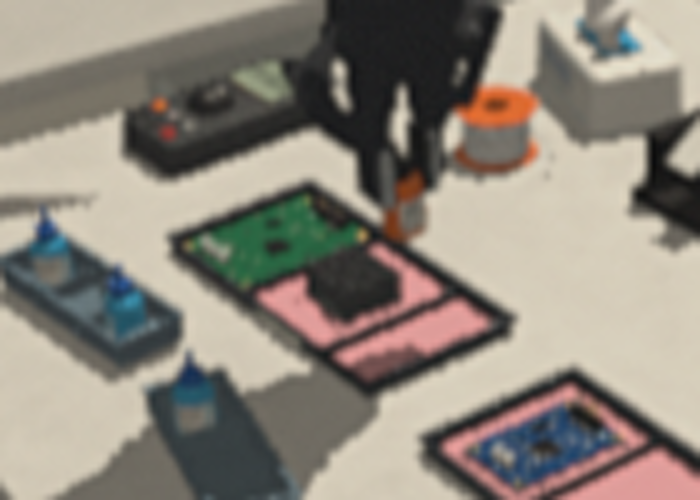

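```bash
python3 -m creep '[[[1,0.03,0,0.1,0],[1,0,0,0.15,0],[1,0,0,0.12,0],[1,0,0,0.07,0],[1,0,0,0.03,0],[1,0,0,0.02,0],[1,0,0,0,0],[1,0,0,0,0]]]'; python3 plan.py 595.8 175 0.116 25
```

```text
time: 15.7
ee_pos: [597.2, 174.5, 29.5]
eef_rot: [-3.136, -0.183, -0.002]
wrist_force: [0.9, 0.7, 0.5]
gripper_width: 23.2
pose [597.2 174.5  29.5] ang 0.116 q7 -0.11 w 23.2 F [0.9 0.7 0.5] t 15.7
roll total 0.0 share (0.143/row);  other way -3.0
now shift total [-0.009 -0.004  0.03 ] rows>= 1.0
after roll shift total [-0.009 -0.004  0.03 ] rows>= 1.0
```

```bash
python3 -m creep '[[[1,0,0,0.015,0],[1,0,0,0.01,0],[1,0,0,0.008,0],[1,0,0,0,0],[1,0,0,0,0]]]'; python3 plan.py 595.8 175 0.116 25
```

```text
time: 16.2
ee_pos: [596.9, 174.3, 24.3]
eef_rot: [-3.136, -0.182, -0.001]
wrist_force: [-0.4, 0.1, 5.1]
gripper_width: 23.6
pose [596.9 174.3  24.3] ang 0.116 q7 -0.1 w 23.6 F [-0.4  0.1  5.1] t 16.2
roll total 0.0 share (0.143/row);  other way -3.0
now shift total [-0.007 -0.005 -0.005] rows>= 1.0
after roll shift total [-0.007 -0.005 -0.005] rows>= 1.0
```

```bash
python3 -m creep '[[[0.2,0,0,0,0],[-0.2,0,0,0,0],[-0.2,0,0,0,0],[-0.2,0,0,0,0],[-0.2,0,0,-0.1,0],[-0.2,0,0,-0.25,0],[-0.2,0,0,-0.25,0],[-0.6,0,0,-0.2,0],[-0.6,0,0,0,0]]]'; python3 plan.py 471.5 -293 -0.72; python3 - <<'E'
from h import *
S=ctrl.capture('side')
for q in ('amber_bottle','adapter'): print([(np.round(d['rect']),round(d['p'],2)) for d in ctrl.search_frame(S,q)])
E
```

```text
time: 17.1
ee_pos: [600.5, 175.3, 150.4]
eef_rot: [-3.133, -0.182, -0.016]
wrist_force: [-0.6, -0.1, 0.3]
gripper_width: 68.2
pose [600.5 175.3 150.4] ang 0.116 q7 -0.13 w 68.2 F [-0.6 -0.1  0.3] t 17.1
roll total 0.798 share (0.143/row);  other way -2.202
now shift total [-1.216  3.001 -0.019] rows>= 11.0
after roll shift total [ 1.412  2.914 -0.019] rows>= 11.0
[]
[(array([355., 261.,  17.,  30.]), 0.54)]
```

```bash
python3 -m creep '[[[-1,0,0,0,0.133],[-1,0,0,0,0.133],[-1,0,0,0,0.133],[-1,0,0,0,0.133],[-1,0,0,0,0.133],[-1,0,0,0,0.133],[-1,0.11,0.225,0,0],[-1,0.11,0.225,0,0],[-1,0.11,0.225,0,0],[-1,0.11,0.225,0,0],[-1,0.11,0.225,0,0],[-1,0.11,0.225,0,0],[-1,0.11,0.225,0,0],[-1,0.11,0.225,0,0],[-1,0.11,0.225,0,0],[-1,0.11,0.225,0,0],[-1,0.11,0.225,0,0],[-1,0.11,0.225,0,0],[-1,0.09,0.2,0,0],[-1,0,0,0,0]]]'; python3 plan.py 471.5 -293 -0.72 3; python3 - <<'E'
from h import *
S=ctrl.capture('side')
cv2.imwrite('pics/p6.png',cv2.resize(S['img'][110:310,200:440],None,fx=3,fy=3,interpolation=cv2.INTER_CUBIC))
for q in ('amber_bottle','adapter'): print([(np.round(d['rect']),round(d['p'],2)) for d in ctrl.search_frame(S,q)])
E
```

```text
time: 19.25
ee_pos: [465.3, -297.8, 143.0]
eef_rot: [2.933, -1.117, -0.003]
wrist_force: [-0.5, -0.3, 0.8]
gripper_width: 85.4
pose [ 465.3 -297.8  143. ] ang -0.728 q7 0.02 w 85.4 F [-0.5 -0.3  0.8] t 19.25
roll total -0.007 share (0.143/row);  other way 2.993
now shift total [ 0.01  -0.055  0.933] rows>= 3.0
after roll shift total [ 0.01  -0.055  0.933] rows>= 3.0
[(array([300., 145.,   8.,  17.]), 0.63)]
[(array([354., 261.,  19.,  33.]), 0.78)]
```

View pics/p6.png

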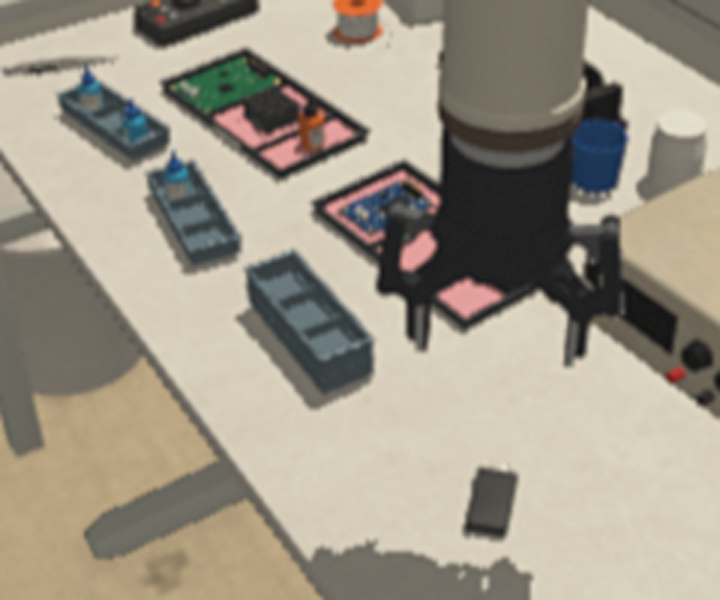

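```bash
python3 -m creep '[[[-1,0.01,-0.055,0.15,0],[-1,0,0,0.22,0],[-1,0,0,0.22,0],[-1,0,0,0.16,0],[-1,0,0,0.1,0],[-1,0,0,0.06,0],[-1,0,0,0.02,0],[-1,0,0,0,0],[1,0,0,0,0],[1,0,0,0,0],[1,0,0,0,0],[1,0,0,0,0],[1,0,0,0,0],[1,0,0,0,0],[1,0,0,0,0],[1,0,0,0,0],[1,0,0,0,0]]]' 30; python3 plan.py 608.6 -33.9 0.1
```

```text
time: 21.1
ee_pos: [476.1, -287.3, 5.0]
eef_rot: [-2.94, 1.106, -0.002]
wrist_force: [-1.5, 0.0, 6.6]
gripper_width: 29.1
pose [ 476.1 -287.3    5. ] ang -0.72 q7 0.11 w 29.1 F [-1.5  0.   6.6] t 21.1
roll total -0.783 share (0.143/row);  other way 2.217
now shift total [-4.490e-01 -1.853e+00  1.000e-03] rows>= 6.0
after roll shift total [ 1.048e+00 -1.593e+00  1.000e-03] rows>= 6.0
```

```bash
python3 - <<'E'
from h import *
T=ctrl.capture('top')
c=[at(T,300+u/5,140+v/5,2.5) for u,v in ((5,92),(137,75),(157,235),(17,253))]
print(np.round(c,1),np.mean(c,0))
E
python3 -m creep '[[[1,0,0,-0.06,0],[1,0,0,-0.2,0],[1,0,0,-0.2,0],[1,0,0,-0.15,0],[1,0,0,0,0.12],[1,0,0,0,0.12],[1,0,0,0,0.12],[1,0,0,0,0.12],[1,0,0,0,0.12],[1,0,0,0,0.116],[1,0,0,0,0]]]'; python3 plan.py 608.6 -35 -1.47
```

```text
[[ 6.519e+02  4.300e+00]
 [ 6.602e+02 -7.310e+01]
 [ 5.633e+02 -8.120e+01]
 [ 5.549e+02 -5.000e-01]] [607.5866767  -37.64294888]
time: 22.25
ee_pos: [475.5, -286.8, 96.0]
eef_rot: [2.33, -2.107, -0.0]
wrist_force: [-0.5, 0.3, 0.4]
gripper_width: 29.2
pose [ 475.5 -286.8   96. ] ang -1.47 q7 -0.59 w 29.2 F [-0.5  0.3  0.4] t 22.25
roll total -0.0 share (0.143/row);  other way 3.0
now shift total [-1.581e+00 -1.052e+00 -1.000e-03] rows>= 6.0
after roll shift total [-1.581e+00 -1.052e+00 -1.000e-03] rows>= 6.0
```

```bash
python3 -m creep '[[[1,-0.1,-0.07,0,0],[1,-0.2,-0.13,0,0],[1,-0.2,-0.13,0,0],[1,-0.2,-0.13,0,0],[1,-0.2,-0.13,0,0],[1,-0.2,-0.13,0,0],[1,-0.2,-0.13,0,0],[1,-0.2,-0.13,0,0],[1,-0.07,-0.07,0,0],[1,0,0,0,0],[1,0,0,0,0]]]'; python3 plan.py 608.5 -36.5 -1.47 8
```

```text
time: 23.35
ee_pos: [607.7, -38.5, 95.8]
eef_rot: [2.331, -2.105, 0.0]
wrist_force: [0.1, -1.3, -0.5]
gripper_width: 29.2
pose [607.7 -38.5  95.8] ang -1.469 q7 -1.08 w 29.2 F [ 0.1 -1.3 -0.5] t 23.35
roll total 0.001 share (0.143/row);  other way -2.999
now shift total [-0.013 -0.007  0.586] rows>= 2.0
after roll shift total [-0.013 -0.007  0.586] rows>= 2.0
```

```bash
python3 -m creep '[[[1,-0.013,-0.007,0.1,0],[1,0,0,0.15,0],[1,0,0,0.12,0],[1,0,0,0.07,0],[1,0,0,0.04,0],[1,0,0,0,0],[1,0,0,0,0]]]'; python3 plan.py 608.5 -36.5 -1.47 8; python3 - <<'E'
from h import *
S=ctrl.capture('side')
cv2.imwrite('pics/p7.png',cv2.resize(S['img'][150:240,280:410],None,fx=5,fy=5,interpolation=cv2.INTER_CUBIC))
E
```

```text
time: 24.05
ee_pos: [609.7, -35.1, 24.2]
eef_rot: [-2.331, 2.106, -0.001]
wrist_force: [-0.5, -1.1, -0.3]
gripper_width: 29.1
pose [609.7 -35.1  24.2] ang -1.47 q7 -1.03 w 29.1 F [-0.5 -1.1 -0.3] t 24.05
roll total 0.0 share (0.143/row);  other way -3.0
now shift total [0.008 0.009 0.108] rows>= 1.0
after roll shift total [0.008 0.009 0.108] rows>= 1.0
```

View pics/p7.png

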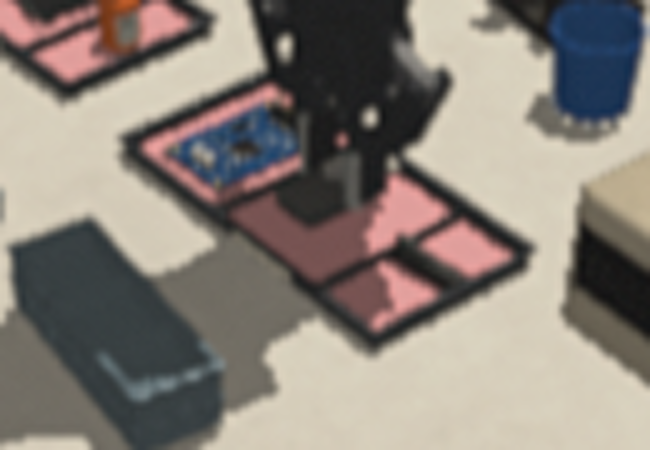

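```bash
python3 -m creep '[[[1,0.008,0.005,0.05,0],[1,0,0,0.03,0],[1,0,0,0.025,0],[1,0,0,0,0],[1,0,0,0,0],[0,0,0,0,0],[0,0,0,0,0],[0,0,0,0,0],[0,0,0,-0.06,0],[0,0,0,-0.2,0],[0,0,0,-0.3,0],[0,0,0,-0.3,0],[-0.4,0,0,0,0]]]'; python3 plan.py 451.4 165 -0.14
```

```text
time: 25.4
ee_pos: [613.4, -37.2, 144.4]
eef_rot: [-2.324, 2.101, -0.014]
wrist_force: [1.7, -0.5, 0.2]
gripper_width: 55.7
pose [613.4 -37.2 144.4] ang -1.47 q7 -1.11 w 55.7 F [ 1.7 -0.5  0.2] t 25.4
roll total -1.27 share (0.143/row);  other way 1.73
now shift total [-1.45   0.939 -0.013] rows>= 6.0
after roll shift total [-1.258 -1.184 -0.013] rows>= 6.0
```

```bash
python3 -m creep '[[[-0.4,0,0,0,-0.127],[-0.4,0,0,0,-0.127],[-0.4,0,0,0,-0.127],[-0.4,0,0,0,-0.127],[-0.4,0,0,0,-0.127],[-0.4,0,0,0,-0.127],[-0.4,0,0,0,-0.127],[-0.4,0,0,0,-0.127],[-0.4,0,0,0,-0.127],[-0.4,0,0,0,-0.127],[-0.4,-0.14,-0.13,0,0],[-0.4,-0.14,-0.13,0,0],[-0.4,-0.14,-0.13,0,0],[-0.4,-0.14,-0.13,0,0],[-0.4,-0.14,-0.13,0,0],[-0.4,-0.14,-0.13,0,0],[-0.4,-0.14,-0.13,0,0],[-0.4,-0.14,-0.13,0,0],[-0.4,-0.14,-0.14,0,0],[-0.4,0,0,0,0]]]'; python3 plan.py 451.4 165 -0.14 27; python3 - <<'E'
from h import *
S=ctrl.capture('side')
cv2.imwrite('pics/p8.png',cv2.resize(S['img'][110:230,220:380],None,fx=4.5,fy=4.5,interpolation=cv2.INTER_CUBIC))
E
```

```text
time: 27.4
ee_pos: [443.4, 169.0, 137.2]
eef_rot: [-3.133, 0.21, 0.003]
wrist_force: [0.1, 0.1, -0.4]
gripper_width: 59.9
pose [443.4 169.  137.2] ang -0.134 q7 -0.44 w 59.9 F [ 0.1  0.1 -0.4] t 27.4
roll total 0.006 share (0.143/row);  other way -2.994
now shift total [0.058 0.021 0.734] rows>= 3.0
after roll shift total [0.058 0.02  0.734] rows>= 3.0
```

View pics/p8.png

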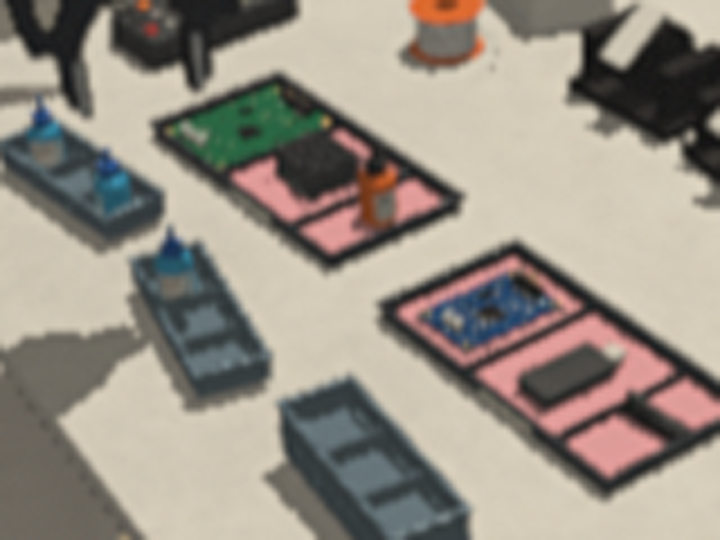

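```bash
python3 -m creep '[[[-0.4,0.045,0.015,0.1,0.006],[-0.4,0,0,0.18,0],[-0.4,0,0,0.1,0],[-0.4,0,0,0,0],[-0.4,0,0,0,0]]]'; python3 plan.py 451.4 165 -0.14 27
```

```text
time: 27.95
ee_pos: [453.1, 161.3, 80.3]
eef_rot: [3.132, -0.231, 0.0]
wrist_force: [0.0, 0.5, 0.3]
gripper_width: 59.8
pose [453.1 161.3  80.3] ang -0.147 q7 -0.39 w 59.8 F [0.  0.5 0.3] t 27.95
roll total -0.007 share (0.143/row);  other way 2.993
now shift total [-0.015 -0.023  0.356] rows>= 2.0
after roll shift total [-0.015 -0.023  0.356] rows>= 2.0
```

```bash
python3 -m creep '[[[-0.4,-0.012,-0.025,0.1,0],[-0.4,0,0,0.12,0],[-0.4,0,0,0.08,0],[-0.4,0,0,0.04,0],[-0.4,0,0,0.01,0],[-0.4,0,0,0,0],[-0.4,0,0,0,0]]]'; python3 plan.py 451.4 165 -0.14 27
```

```text
time: 28.65
ee_pos: [451.7, 166.4, 28.2]
eef_rot: [-3.133, 0.229, -0.001]
wrist_force: [-0.0, 0.2, 0.2]
gripper_width: 60.0
pose [451.7 166.4  28.2] ang -0.146 q7 -0.37 w 60.0 F [-0.   0.2  0.2] t 28.65
roll total -0.005 share (0.143/row);  other way 2.995
now shift total [-0.001  0.01   0.008] rows>= 1.0
after roll shift total [-0.001  0.01   0.008] rows>= 1.0
```

```bash
python3 -m creep '[[[1,0,0.008,0.005,0],[1,0,0,0,0],[1,0,0,0,0],[1,0,0,0,0],[1,0,0,0,0],[1,0,0,0,0],[1,0,0,-0.04,0],[1,0,0,-0.12,0],[1,0,0,-0.2,0],[1,0,0,-0.15,0],[1,0,0,0,0]]]' 25; python3 plan.py 448.3 309.5 0.165 28; python3 - <<'E'
from fit import *
S=ctrl.capture('side');T=ctrl.capture('top')
cv2.imwrite('pics/p9.png',cv2.resize(S['img'][110:210,200:340],None,fx=5,fy=5,interpolation=cv2.INTER_CUBIC))
E
```

```text
time: 29.75
ee_pos: [453.4, 166.0, 106.3]
eef_rot: [-3.13, 0.229, -0.008]
wrist_force: [0.6, 0.9, -0.1]
gripper_width: 20.7
pose [453.4 166.  106.3] ang -0.146 q7 -0.42 w 20.7 F [ 0.6  0.9 -0.1] t 29.75
roll total -0.297 share (0.143/row);  other way 2.703
now shift total [-0.175 -0.94   0.524] rows>= 4.0
after roll shift total [ 0.121 -0.948  0.524] rows>= 4.0
```

View pics/p9.png

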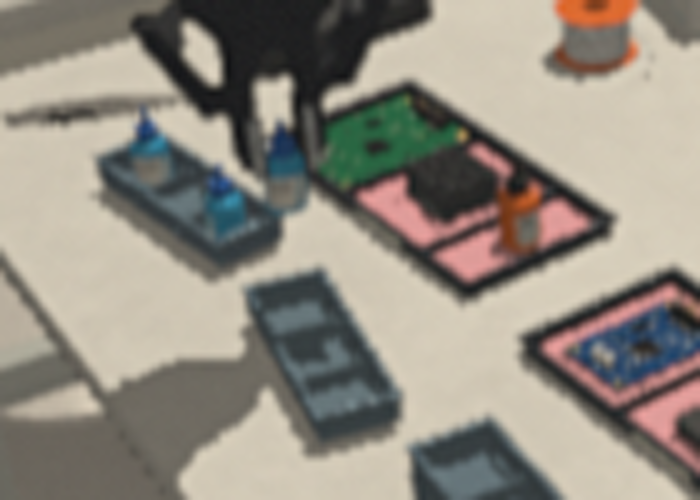

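```bash
python3 -m creep '[[[1,0,0,-0.1,-0.1],[1,0,0,-0.05,-0.1],[1,0,0,0,-0.097],[1,0.01,-0.1,0,0],[1,0.02,-0.2,0,0],[1,0.02,-0.2,0,0],[1,0.02,-0.2,0,0],[1,0.02,-0.15,0,0],[1,0.02,-0.09,0,0],[1,0,0,0,0],[1,0,0,0,0],[1,0,0,0,0]]]'; python3 plan.py 448.3 310 0.165 28
```

```text
time: 31.05
ee_pos: [444.3, 304.9, 125.4]
eef_rot: [3.13, 0.256, -0.001]
wrist_force: [-0.1, -0.2, -0.3]
gripper_width: 21.1
pose [444.3 304.9 125.4] ang 0.163 q7 -0.41 w 21.1 F [-0.1 -0.2 -0.3] t 31.05
roll total -0.002 share (0.143/row);  other way 2.998
now shift total [ 0.033 -0.03   0.649] rows>= 3.0
after roll shift total [ 0.033 -0.03   0.649] rows>= 3.0
```

```bash
python3 -m creep '[[[1,0.033,-0.03,0,0],[1,0,0,0.12,0],[1,0,0,0.16,0],[1,0,0,0.05,0],[1,0,0,0,0],[1,0,0,0,0]]]'; python3 plan.py 448.3 310 0.165 28; python3 - <<'E'
from h import *
S=ctrl.capture('side');T=ctrl.capture('top')
a=cv2.resize(S['img'][110:180,195:285],(450,350),interpolation=cv2.INTER_CUBIC);b=cv2.resize(T['img'][190:260,160:230],(350,350),interpolation=cv2.INTER_CUBIC)
cv2.imwrite('pics/p10.png',np.hstack([a,b]))
E
```

```text
time: 31.65
ee_pos: [448.8, 312.2, 76.9]
eef_rot: [-3.131, -0.259, -0.001]
wrist_force: [0.8, -0.0, 0.4]
gripper_width: 20.9
pose [448.8 312.2  76.9] ang 0.165 q7 -0.4 w 20.9 F [ 0.8 -0.   0.4] t 31.65
roll total -0.0 share (0.143/row);  other way 3.0
now shift total [-0.006  0.014  0.326] rows>= 2.0
after roll shift total [-0.006  0.014  0.326] rows>= 2.0
```

View pics/p10.png

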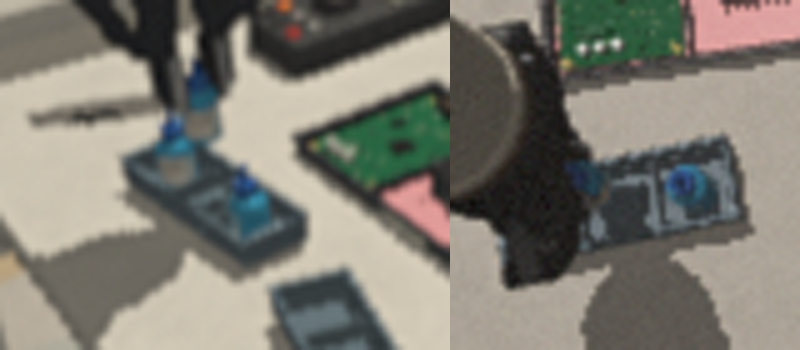

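```bash
python3 - <<'E'
from h import *
S=ctrl.capture('side')
for n,x,y,z in (('held',448.8,312.2,76.9-22+51),('L',448-42*.164,309.8+41.4,57),('R',448+42*.164,309.8-41.4,57)):
    print(n,proj(S,[x,y,z]).round(1))
o=lambda u,v,z:at(S,u,v,z).round(1)
print(o(235,123,106),o(229.6,134,57),o(243,144,57))
E
```

```text
held [[232.2 121.1]]
L [[226.9 131.2]]
R [[242.7 142. ]]
[451.  297.5] [441.2 331.3] [451.3 258.1]
```

```bash
python3 -m creep '[[[1,-0.012,0.015,0.1,0],[1,0,0,0.1,0],[1,0,0,0.05,0],[1,0,0,0.03,0],[1,0,0,0,0],[1,0,0,0,0]]]'; python3 plan.py 447.5 310 0.165 28
```

```text
time: 32.4
ee_pos: [447.0, 309.8, 34.5]
eef_rot: [-3.131, -0.259, -0.0]
wrist_force: [0.0, -0.1, -1.3]
gripper_width: 20.8
pose [447.  309.8  34.5] ang 0.165 q7 -0.38 w 20.8 F [ 0.  -0.1 -1.3] t 32.4
roll total 0.0 share (0.143/row);  other way -3.0
now shift total [ 0.003 -0.001  0.043] rows>= 1.0
after roll shift total [ 0.003 -0.001  0.043] rows>= 1.0
```

```bash
python3 -m creep '[[[1,0,0,0.02,0],[1,0,0,0.015,0],[1,0,0,0.008,0],[1,0,0,0,0],[1,0,0,0,0]]]'; python3 plan.py 447.5 310 0.165 28
```

```text
time: 32.9
ee_pos: [446.8, 309.6, 27.9]
eef_rot: [-3.131, -0.26, 0.0]
wrist_force: [-0.5, -0.0, 0.4]
gripper_width: 20.5
pose [446.8 309.6  27.9] ang 0.165 q7 -0.38 w 20.5 F [-0.5 -0.   0.4] t 32.9
roll total 0.0 share (0.143/row);  other way -3.0
now shift total [ 0.005 -0.002 -0.001] rows>= 1.0
after roll shift total [ 0.005 -0.002 -0.001] rows>= 1.0
```

```bash
python3 -m creep '[[[1,0,0,0.008,0],[1,0,0,0.004,0],[1,0,0,0,0],[1,0,0,0,0]]]'; python3 plan.py 447.5 310 0.165 28
```

```text
time: 33.3
ee_pos: [447.0, 310.0, 27.1]
eef_rot: [-3.13, -0.26, -0.001]
wrist_force: [-2.4, -0.8, 8.7]
gripper_width: 20.5
pose [447.  310.   27.1] ang 0.165 q7 -0.38 w 20.5 F [-2.4 -0.8  8.7] t 33.3
roll total 0.0 share (0.143/row);  other way -3.0
now shift total [ 0.003  0.    -0.006] rows>= 1.0
after roll shift total [ 0.003  0.    -0.006] rows>= 1.0
```

Contact at the expected height. Release gently, rise, and swing over the emptied tray.

```bash
python3 -m creep '[[[0.3,0,0,-0.008,0],[0,0,0,0,0],[-0.1,0,0,0,0],[-0.1,0,0,0,0],[-0.1,0,0,-0.1,0],[-0.1,0,0,-0.25,0],[-0.1,0,0,-0.3,0],[-1,0,0,-0.1,0],[-1,0,0,0,0.1],[-1,0,0,0,0.1],[-1,0,0,0,0.09],[-1,0,0.15,0,0],[-1,0,0.25,0,0],[-1,0,0.25,0,0],[-1,0,0.25,0,0],[-1,0,0.2,0,0],[-1,0,0.1,0,0],[-1,0,0,0,0],[-1,0,0,0,0]]]' 60; python3 plan.py 445.6 123.8 -0.14 10; python3 - <<'E'
from fit import *
import fit
fit.mask=lambda img,k:((img[...,0].astype(int)-img[...,2]>-4)).astype(np.uint8)
M['spent_tray']=(tray(24,[]),'tray',-.14,0)
S=ctrl.capture('side')
T=ctrl.capture('top')
cv2.imwrite('pics/p11.png',cv2.resize(S['img'][110:250,200:360],None,fx=4.2,fy=4.2,interpolation=cv2.INTER_CUBIC))
q,c,_=fit.fit('spent_tray',[S],np.array([446,124,-.14])); print(q.round(3),round(c,3))
E
```

```text
time: 35.2
ee_pos: [422.7, 132.6, 140.4]
eef_rot: [-3.133, 0.216, -0.002]
wrist_force: [0.3, 0.7, 0.0]
gripper_width: 85.6
pose [422.7 132.6 140.4] ang -0.138 q7 -0.4 w 85.6 F [0.3 0.7 0. ] t 35.2
roll total 0.002 share (0.143/row);  other way -2.998
now shift total [0.159 0.038 0.869] rows>= 3.0
after roll shift total [0.159 0.038 0.869] rows>= 3.0
[ 4.46240e+02  1.23603e+02 -1.47000e-01] 0.093
```

View pics/p11.png

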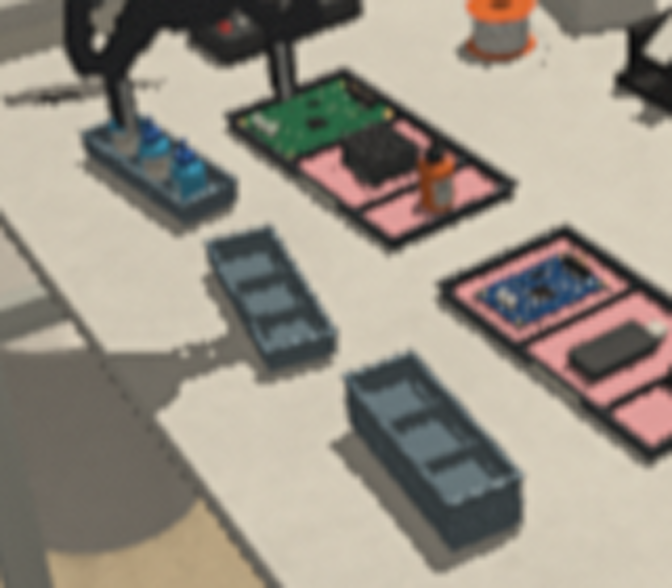

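```bash
python3 -m creep '[[[-1,0.15,0.035,0,0],[-1,0,0,0.15,0],[-1,0,0,0.2,0],[-1,0,0,0.15,0],[-1,0,0,0,0],[-1,0,0,0,0]]]'; python3 plan.py 445.8 123.8 -0.143 10
```

```text
time: 35.9
ee_pos: [443.5, 123.9, 64.7]
eef_rot: [3.134, -0.215, -0.002]
wrist_force: [-0.0, -0.9, -0.3]
gripper_width: 85.5
pose [443.5 123.9  64.7] ang -0.137 q7 -0.29 w 85.5 F [-0.  -0.9 -0.3] t 35.9
roll total 0.006 share (0.143/row);  other way -2.994
now shift total [ 0.015 -0.002  0.365] rows>= 2.0
after roll shift total [ 0.015 -0.002  0.365] rows>= 2.0
```

```bash
python3 -m creep '[[[-1,0.01,0,0.12,0.006],[-1,0,0,0.12,0],[-1,0,0,0.08,0],[-1,0,0,0.03,0],[-1,0,0,0,0],[-1,0,0,0,0]]]'; python3 plan.py 445.8 123.8 -0.143 10
```

```text
time: 36.5
ee_pos: [445.7, 123.1, 13.0]
eef_rot: [-3.133, 0.227, -0.001]
wrist_force: [0.4, 0.1, 0.0]
gripper_width: 85.4
pose [445.7 123.1  13. ] ang -0.144 q7 -0.25 w 85.4 F [0.4 0.1 0. ] t 36.5
roll total -0.001 share (0.143/row);  other way 2.999
now shift total [ 0.    -0.005  0.02 ] rows>= 1.0
after roll shift total [ 0.    -0.005  0.02 ] rows>= 1.0
```

```bash
python3 -m creep '[[[-1,0,-0.004,0.018,0],[-1,0,0,0,0],[1,0,0,0,0],[1,0,0,0,0],[1,0,0,0,0],[1,0,0,0,0],[1,0,0,0,0],[1,0,0,0,0],[1,0,0,0,0],[1,0,0,0,0]]]' 60; python3 plan.py 445.8 123.8 -0.143 10; python3 -m creep '[[[1,0,0,-0.08,0],[1,0,0,-0.15,0],[1,0,0,-0.2,0],[1,0,0,-0.1,-0.103],[1,0,0.1,0,0],[1,0.01,0.18,0,0],[1,0.01,0.18,0,0],[1,0.01,0.18,0,0],[1,0.01,0.18,0,0],[1,0.01,0.18,0,0],[1,0.01,0.18,0,0],[1,0.01,0.1,0,0],[1,0,0,0,0],[1,0,0,0,0],[1,0,0,0,0]]]'; python3 plan.py 453 -71.8 -0.031 48
```

```text
time: 37.5
ee_pos: [445.3, 123.5, 10.0]
eef_rot: [-3.133, 0.227, -0.0]
wrist_force: [0.1, -0.2, 5.2]
gripper_width: 43.6
pose [445.3 123.5  10. ] ang -0.145 q7 -0.24 w 43.6 F [ 0.1 -0.2  5.2] t 37.5
roll total -0.001 share (0.143/row);  other way 2.999
now shift total [ 0.003 -0.002  0.   ] rows>= 1.0
after roll shift total [ 0.003 -0.002  0.   ] rows>= 1.0
time: 39.0
ee_pos: [448.6, -67.5, 89.2]
eef_rot: [-3.14, 0.055, 0.0]
wrist_force: [-0.2, 0.4, -0.7]
gripper_width: 43.3
pose [448.6 -67.5  89.2] ang -0.035 q7 0.23 w 43.3 F [-0.2  0.4 -0.7] t 39.0
roll total -0.004 share (0.143/row);  other way 2.996
now shift total [0.031 0.028 0.275] rows>= 1.0
after roll shift total [0.031 0.028 0.275] rows>= 1.0
```

```bash
python3 -m creep '[[[1,0.031,0.028,0.05,-0.003],[1,0,0,0.08,0],[1,0,0,0.03,0],[1,0,0,0,0],[1,0,0,0,0],[1,0,0,0,0]]]'; python3 plan.py 453 -71.8 -0.031 48;  python3 - <<'E'
from fit import *
import fit
fit.mask=lambda img,k:((img[...,0].astype(int)-img[...,2]>-4)).astype(np.uint8)
S=ctrl.capture('side');z=ctrl.sense()['ee_pos'][2]-10
M['held']=([b+[0,0,z] for b in tray(24,[])],'tray',-.03,0)
im=cv2.resize(S['img'],None,fx=7,fy=7,interpolation=cv2.INTER_CUBIC)
p=ctrl.sense()['ee_pos']
for n,q,c in (('held',(p[0],p[1],-.031),(0,0,255)),('empties',(453,-71.8,-.031),(0,255,0))):
    B=M[n][0][0]; cc,s=np.cos(q[2]),np.sin(q[2]); X=B@np.array([[cc,-s,0],[s,cc,0],[0,0,1]]).T+[q[0],q[1],0]
    h=cv2.convexHull(proj(S,X).astype(np.float32)); cv2.polylines(im,[np.int32((h+.5)*7)],True,c,1)
cv2.imwrite('pics/p12.png',im[170*7:250*7,268*7:345*7])
E
```

```text
time: 39.6
ee_pos: [453.2, -73.2, 65.1]
eef_rot: [-3.141, 0.053, -0.0]
wrist_force: [-0.8, 0.3, -1.2]
gripper_width: 43.3
pose [453.2 -73.2  65.1] ang -0.033 q7 0.27 w 43.3 F [-0.8  0.3 -1.2] t 39.6
roll total -0.002 share (0.143/row);  other way 2.998
now shift total [-0.001 -0.009  0.114] rows>= 1.0
after roll shift total [-0.001 -0.009  0.114] rows>= 1.0
```

View pics/p12.png

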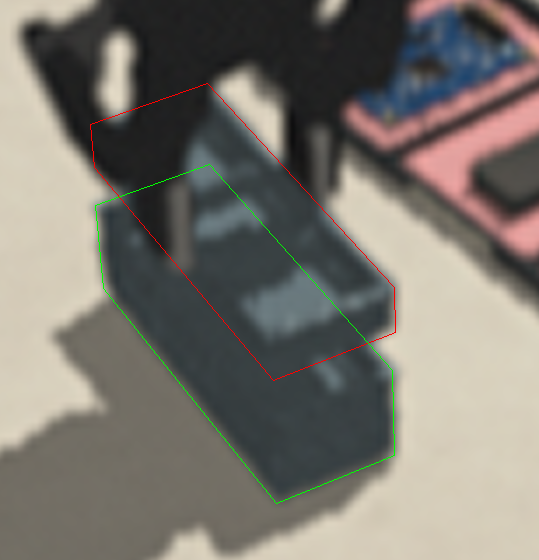

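```bash
python3 -m creep '[[[1,0.004,-0.006,0.03,0],[1,0,0,0.03,0],[1,0,0,0.02,0],[1,0,0,0,0],[1,0,0,0,0]]]'; python3 plan.py 453 -71.8 -0.031 48; python3 -m creep '[[[1,0,0,0.015,0],[1,0,0,0.01,0],[1,0,0,0,0],[1,0,0,0,0]]]';python3 plan.py 453 -71.8 -0.031 48
```

```text
time: 40.15
ee_pos: [453.6, -72.4, 52.9]
eef_rot: [-3.141, 0.053, 0.001]
wrist_force: [1.2, -0.0, -0.9]
gripper_width: 43.5
pose [453.6 -72.4  52.9] ang -0.034 q7 0.28 w 43.5 F [ 1.2 -0.  -0.9] t 40.15
roll total -0.003 share (0.143/row);  other way 2.997
now shift total [-0.004 -0.004  0.033] rows>= 1.0
after roll shift total [-0.004 -0.004  0.033] rows>= 1.0
time: 40.55
ee_pos: [453.7, -72.3, 49.3]
eef_rot: [-3.141, 0.053, 0.0]
wrist_force: [0.1, -0.3, -1.1]
gripper_width: 43.1
pose [453.7 -72.3  49.3] ang -0.034 q7 0.28 w 43.1 F [ 0.1 -0.3 -1.1] t 40.55
roll total -0.002 share (0.143/row);  other way 2.998
now shift total [-0.005 -0.003  0.009] rows>= 1.0
after roll shift total [-0.005 -0.003  0.009] rows>= 1.0
```

Entering freely with no force; press gently the last millimetres.

```bash
python3 -m creep '[[[1,0,0,0.008,0],[1,0,0,0.006,0],[1,0,0,0.005,0],[1,0,0,0,0],[1,0,0,0,0]]]'; python3 plan.py 453 -71.8 -0.031 48
```

```text
time: 41.05
ee_pos: [453.9, -72.3, 48.0]
eef_rot: [-3.14, 0.053, -0.001]
wrist_force: [-5.4, 0.8, 20.5]
gripper_width: 43.0
pose [453.9 -72.3  48. ] ang -0.034 q7 0.29 w 43.0 F [-5.4  0.8 20.5] t 41.05
roll total -0.003 share (0.143/row);  other way 2.997
now shift total [-0.006 -0.003 -0.   ] rows>= 1.0
after roll shift total [-0.006 -0.003 -0.   ] rows>= 1.0
```

```bash
python3 -m creep '[[[1,0,0,-0.008,0],[0.1,0,0,0,0],[-0.3,0,0,0,0],[-0.5,0,0,0,0],[-0.5,0,0,0,0],[-0.5,0,0,-0.05,0],[-0.5,0,0,-0.15,0],[-0.5,0,0,-0.3,0],[-0.5,0,0,-0.3,0],[-0.5,0,0.25,-0.1,0],[-0.5,0,0.25,0,0],[-0.5,0,0.25,0,0],[-0.5,0,0.25,0,0],[-0.5,0,0.25,0,0],[-0.5,0,0.25,0,0],[-0.5,0,0.25,0,0],[-0.5,0,0.1,0,0],[-0.5,0,0,0,0]]]'; python3 - <<'E'
from fit import *
import fit
fit.mask=lambda img,k:((img[...,0].astype(int)-img[...,2]>-4)).astype(np.uint8)
S=ctrl.capture('side');T=ctrl.capture('top')
for h in (43,62):
    M['e']=(tray(h,[]),'tray',0,0)
    for p in (S,T): q,c,_=fit.fit('e',[p],np.array([453,-72,-.03])); print(h,q.round(3),round(c,3))
cv2.imwrite('pics/p13.png',cv2.resize(S['img'][110:250,195:395],None,fx=4,fy=4,interpolation=cv2.INTER_CUBIC))
E
```

```text
time: 42.85
ee_pos: [443.3, -352.4, 183.0]
eef_rot: [3.14, -0.059, -0.0]
wrist_force: [-0.2, -0.1, -0.0]
gripper_width: 64.5
43 [ 4.56702e+02 -6.61990e+01 -5.70000e-02] 0.179
43 [ 4.55418e+02 -7.20680e+01 -3.70000e-02] 0.098
62 [ 4.54265e+02 -7.11740e+01 -4.30000e-02] 0.026
62 [ 4.53316e+02 -7.20730e+01 -3.90000e-02] 0.031
```

View pics/p13.png

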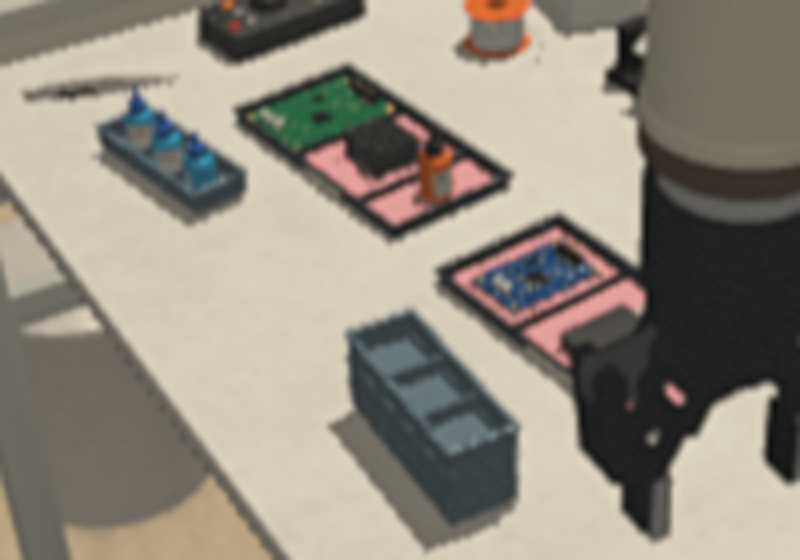

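```bash
python3 -c "
from station import ctrl
print(ctrl.finish_job(), ctrl.sense()['time'])"
```

```text
the job is handed in; nothing more can be done
the job is handed in; nothing more can be done
```

I made up both kits in the order asked and handed the job in after about 43 s of robot time, with nothing touching the work.

- **Green kit:** the heat sink lies fins up in the middle bay. The orange bottle stands upright in the narrow end bay.
- **Blue kit:** the USB adapter lies flat in the middle bay. The gripper partly hid it in the last picture, but earlier pictures showed it flat and clear of the walls.
- **Stock tray:** the last picture shows all three blue bottles standing upright, with the lone one in the middle cell.
- **Stack:** the emptied tray stopped at the height expected for full seating, under a 20 N press. After release, a three-tray outline 62 mm high matched both cameras within 3% of its area.

No check failed. The highest wrist force I read was about 20 N, read only between moves, and no bottle was tipped in any picture. Two measurements disagreed slightly:
- The side and top cameras differed by a few millimetres, most on the kit trays and the stock tray. I aimed at the middle of what they gave.
- I gripped the adapter about 6 mm off its case middle, still on the case.

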